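Clamp a hammer head in the ratchet vice, three clicks

ROBOT

A 7-joint arm with a two-finger parallel gripper is mounted at the origin on the work surface. World frame = base frame: x ahead of the robot, y to its left, z up, the work surface at z = 0. Lengths are in mm, angles in rad, forces in N, time in s.
With the tool pointing down it reaches from about 425 to 925 mm from the base axis. Payload 6.8 kg.
Tool frame: the origin (TCP) lies between the finger pads; the fingertips stand arm.tip_extent ahead of it and the grasp point (between the pads) is the TCP (arm.tip_extent is the distance from the TCP to the fingertips, in mm); z points along the fingers, y is the line along which they close (so a half turn about z gives the same grasp; the last joint's range is limited). The gripper opens to 85 mm and grips with 20 to 120 N. Pads are 22 mm wide; open, the fingers measure 114 mm over their backs; the gripper's body (76 mm by 85 mm) begins 54 mm behind the grasp point. The pads swing forward as they close: fully open they stand 13 mm farther back than shut.
Start: joints at [-1.377, 0.477, 0.022, 1.555, -0.011, 1.109, -0.083], TCP at [200.633, 644.51, 250.308] pointing down, gripper open.
Joint ranges: [-2.96, 2.96], [-0.34, 2.1], [-1.41, 1.46], [0.24, 2.44], [-1.37, 4.51], [0.17, 1.92], [-2.96, 2.96]. Speed limits (rad/s): [2.39, 2.39, 3.14, 3.14, 3.14, 3.14, 3.14].

INTERFACE

Orientations are given as a unit quaternion [w, x, y, z].
In Python, from plant import arm gives the robot as it stands. The module is installed in compiled form; this text tells all that it offers.
- The arm moves only by the tool arm_command, never from a script. Its argument "targets" is a list of rows, each a list of 3 entries, a list of its own where there are three numbers: the shift along the tool's x, y, z in mm, then the turn, a rotation vector about the tool's x, y, z in rad, then the closure in counts, from 0 (fully open) to 255 (shut). In form: [[[tx, ty, tz], [wx, wy, wz], gripper], ...]. A call has 1 to 8 rows; each row is the pose to reach, as a shift and turn from the pose commanded when the call began, along the tool's axes at that moment; what a row does not reach only later rows make up. A row lasts 1/8 s, in which the tool goes at most 62.5 mm and 10.7 degrees, less where a joint would pass 70% of its speed; a pose out of reach is approached as far as the arm can. A call with a gripper value outside its range is refused whole. The fingers move at their own pace and stop on an object; "grip_force" is the grip in N (left out, the last holds). Time passes only in rows, so rows that repeat a pose let the fingers close. It gives the time, the measured TCP pose, the force, the opening and the grip force at its end, in the units of the state.
- arm.state(): the state, without advancing time (a new reading comes with each control period).
- arm.snapshot(name): name is "scene" or "side" or "wrist"; returns the picture (420x560x3 uint8, red, green, blue); there is no depth.
- arm.camera_model(name): a dict with "K" (3x3 intrinsics, pixels), "R" (3x3) and "t" (3): a world point X has camera coordinates R X + t; the wrist camera has in their place "mount" (4x4, takes a point from camera to tool coordinates, whose origin is the TCP and whose axes are the flange's). Camera axes: x right, y down, z forward; pixel columns grow to the right and rows downward; lengths in mm; the calibration is good to about 2 mm. A picture is of the moment at which its call begins: read the wrist's pose just before it. camera_model takes no time and is no camera call.
- arm.finish_job(): hands the job in; it is judged then, once.
Trained networks look in the newest picture that a camera, given by its name, has taken for a name from the list of things; names that differ only in an ending like _2 or _b are one class to them, and where a whole thing is asked for, a point or a joint stands for the part that bears it (a point fixed in the world has none). Each returns a list of dicts, best first, with "conf" (0 to 1); they miss things now and then, are a little off and sometimes report something else, mostly with a low value. They report only what shows in the picture. A call takes as long as a camera call. They do not tell look-alikes from the thing itself.
- arm.cut_out(camera, thing): "pixels" (420x560 bool, what is visible of it) and "pixel" ([row, column] in pixels, amid what is visible of it).
The state is a dict: "time_s": time; "qpos": joint angles; "joint_vel": joint speeds; "tau": joint torques, N m; "tcp_pos": TCP position; "eef_rot": TCP orientation; "contact_force": force on the tool from outside, world axes, zero at the start; "torque": the same for the moment, N m; "width": finger opening in mm; "finger_force": force on a finger pad.
Only numpy, scipy, OpenCV 4.12 (cv2) and the standard library are available. Lean on these libraries where they do the work, as an engineer would, in place of code of your own. Each camera call takes 0.05 s, during which the arm holds its last target. There are 200 camera calls.

TASK

Set the loose hammer head, eye up, on the bed of the ratchet vice, between its low jaws, in line with them and centred along them, and let go of it. Then take the upright wooden handle of the ratchet lever and draw the lever on, counter-clockwise seen from above, by exactly three clicks, felt as the pawl drops, so that the jaw pinches the head; finish while still gripping the handle and holding the lever there. Do not go on to a fourth click, and leave the other tools alone.

Things in the scene. Friction and masses are not known exactly. Their poses are not given: they have to be found in the camera images.
- head: loose hammer head without handle, bare steel, about 0.6 kg, 85 mm long (own x, from the square face at -43 mm to the wedge peen at +42 mm), 28 mm wide (y), 40 mm high (z). Lies on the bench with its black oval eye up. Origin: centre of the underside. Its straight 28 mm wide part spans x -31 to +15 mm: grip there across y. Either end may point either way in the vice
- vice: bench vice, fixed; position and yaw differ each time. Dark steel bed plate 130 mm (x) by 280 mm (y, -155 to +125 mm), 12 mm thick; origin on the bench surface, z up. Fixed jaw: face at y = +80 mm. Both jaws are 70 mm long (x -35 to +35 mm) and only 12 mm high (tops at z = 24 mm). The toothed ratchet wheel (radius 46 mm, top at z = 26 mm) turns about x = 0, y = -75 mm
- slot (a point): point on top of the bed (z = 12 mm), midway between the open jaws and midway along them; axes as the vice's: the hammer head's length goes along x, the jaws pinch along y
- pivot (a point): point on the vertical axis of the ratchet lever, at the height where the wooden handle begins (38 mm above the bench); axes as the vice's
- lever_grip: the upright wooden handle at the end of the lever: round, 25 mm diameter, 56 mm tall, 120 mm from the lever's axis. Origin at the centre of its lower end (38 mm above the bench), z up. The flat lever arm lies just below it (top at 38 mm). It spins freely about its own axis.
- lever (a joint): lever angle (rad) about the vertical through pivot, growing counter-clockwise seen from above. Starts at 0 to 0.10, before the first click; at 0 the handle lies at -130 degrees from the vice's x. Pawl drops (clicks) at about 0.22, 0.48, 0.74, 1.00. The push at the handle rises, falls sharply in the last 0.05 rad before a click, then rises again; the ratchet blocks turning back past a click
- jaw_pad: sprung pad of the moving jaw, a steel bar 70 x 8 x 12 mm facing the fixed jaw. Its origin is the vice's when the lever is at 0 and moves along the vice's +y as the jaw closes; its face lies at y = +34 mm in its own frame (gap 46 mm when open). Each click closes it 8 mm; it gives way by up to 15 mm and pinches the head with about 10 to 22 N between clicks three and four
- hammer: bystander: a hammer with wooden handle, 260 mm long, lying on the bench; origin under its middle
- chisel: bystander: a steel cold chisel, 160 mm long, lying on the bench; origin under its middle
- tin: bystander: an open aluminium tin, 70 mm diameter, 85 mm tall; origin at the centre of its underside
There are look-alikes about, which are no part of the job. There is more than one size of the head; the job needs the smallest.

How it is judged (in metres and radians):
On the way, in this order (a step that is already met when the one before it is completed fails the run):
1. the hammer head lies on the bed between the jaws, eye up, in line and centred, let go, with the lever not yet advanced (z of head in the frame of slot between -0.003 and 0.003 m and x of head in the frame of slot between -0.012 and 0.012 m and y of head in the frame of slot between -0.012 and 0.012 m and angle between the x axis of head and the x axis of vice, either way round below 0.25 rad and angle between head's own z axis and vertical below 0.1 rad and contact force between the fingers and head below 0.1 N and value of joint lever below 0.17 rad), for 0.2 s.
2. the lever has been drawn on past the third click (value of joint lever above 0.72 rad), for 0.2 s.
At the end, for the whole second after the job is handed in: the lever stands at its third click (joint between 0.72 and 0.99 rad) and the fingers still hold its handle with more than 2 N; the hammer head lies flat on the bed (within 3 mm), eye up, within 15 mm of centred along the jaws and 0.1 rad of in line with them, pinched by the pad with more than 3 N (value of joint lever between 0.72 and 0.99 rad and contact force between the fingers and lever_grip above 2 N and contact force between jaw_pad and head above 3 N and z of head in the frame of slot between -0.003 and 0.003 m and x of head in the frame of slot between -0.015 and 0.015 m and angle between the x axis of head and the x axis of vice, either way round below 0.1 rad and angle between head's own z axis and vertical below 0.1 rad and linear speed of head below 0.02 m/s); the arm keeps its last pose, push and grip.
It fails at once if the lever goes on to a fourth click (value of joint lever above 1 rad).
It fails at once if the hammer is disturbed (distance of hammer from where it was at the start of the episode above 0.03 m).
It fails at once if the chisel is disturbed (distance of chisel from where it was at the start of the episode above 0.03 m).
It fails at once if the tin is disturbed (distance of tin from where it was at the start of the episode above 0.03 m).
It also fails if it takes over 59 s, if anything falls off the work surface, if the arm or the gripper's body presses on something with over 40 N, if the wrist force passes 120 N, or if a joint passes its speed limit or range.

## Working session

There is one attempt and no reset: what is moved stays moved. The work goes in short steps, Python scripts to look and compute and a tool call to move; the robot and the scene stay as the last step left them, time stands still between calls to the robot, and variables do not carry over. Pictures are saved under pics/ and viewed, at most 10 in all, crops included, and the job is handed in when it is done.

Besides the shell and the picture viewer there is one more tool, called after ">>>" as name(argument=value, ...) on one line, values as JSON. arm_command: Moves the arm, as the interface text tells. Its arguments: {"type":"object","properties":{"targets":{"type":"array"},"grip_force":{"type":"number"}},"required":["targets"]}

```bash
mkdir -p pics; ls
cat > h.py <<'E'
import numpy as np, cv2
from plant import arm
from scipy.spatial.transform import Rotation as Ro
def q2R(q): return Ro.from_quat([q[1],q[2],q[3],q[0]]).as_matrix()
def cam(name):
    m=arm.camera_model(name); K=np.array(m["K"])
    if name=="wrist":
        s=arm.state(); T=np.eye(4); T[:3,:3]=q2R(s["eef_rot"]); T[:3,3]=s["tcp_pos"]
        C=T@np.array(m["mount"]); R=C[:3,:3].T; return K,R,-R@C[:3,3]
    return K,np.array(m["R"]),np.array(m["t"])
def ray(c,uv,z):
    K,R,t=c; o=-R.T@t; d=R.T@np.linalg.solve(K,np.array([uv[0],uv[1],1.])); return o+d*(z-o[2])/d[2]
def proj(c,X):
    K,R,t=c; p=(K@(R@np.atleast_2d(X).T+t[:,None])).T; return p[:,:2]/p[:,2:]
def save(n,im): cv2.imwrite("pics/"+n,im[...,::-1])
E
python3 - <<'E'
from h import *
print(arm.tip_extent,arm.state())
a=arm.snapshot("scene");b=arm.snapshot("side");
for n in("scene","side"):
    c=cam(n);print(n,-c[1].T@c[2])
    for th in("head","vice","lever_grip","jaw_pad","hammer","chisel","tin"):
        for r in arm.cut_out(n,th):
            rr=r["pixel"];print(n,th,round(r["conf"],2),rr,r["pixels"].sum(),ray(c,(rr[1],rr[0]),{"head":30,"lever_grip":66}.get(th,10)).round())
save("scene.png",a);save("side.png",b)
E
```

```text
pics
19.0 {'time_s': 0.0, 'qpos': array([-1.37707003,  0.47781204,  0.02232077,  1.55640688, -0.01149116,
        1.10928268, -0.08308917]), 'joint_vel': array([ 0.00115029, -0.00023327, -0.00106406, -0.0002337 , -0.00020879,
       -0.00171728, -0.0002986 ]), 'tau': array([-9.55179858e-04, -5.96449149e+01,  1.60750654e+00, -2.81188291e+01,
        1.24793197e-02,  9.43943218e-03,  1.23641402e-05]), 'tcp_pos': array([200.49631299, 643.97986603, 249.33612125]), 'eef_rot': array([-6.85669992e-05,  1.50314373e-01,  9.88637849e-01, -8.87850900e-04]), 'contact_force': array([-0.44978778,  0.38395622,  0.98382379]), 'torque': array([-0.05075338,  0.05811254,  0.00135499]), 'finger_force': 0.0, 'width': 85.02953943040235}
scene [1001.70411266  469.63042591 1101.77154094]
scene head 0.95 [111.3, 228.5] 484 [ 497. -427.   30.]
scene head 0.88 [143.1, 285.7] 752 [ 441. -203.   30.]
scene head 0.79 [146.4, 238.4] 231 [ 561. -289.   30.]
scene vice 0.56 [236.2, 305.3] 4447 [603.  73.  10.]
scene lever_grip 0.72 [181.4, 283.3] 111 [555. -79.  66.]
scene jaw_pad 0.71 [321.2, 359.5] 837 [658. 340. 
[... 165 characters left out ...]
 10.]
scene tin 0.71 [320.4, 359.5] 835 [657. 338.  10.]
side [ 110.75421305 -812.30543354  969.97783393]
side head 0.93 [345.3, 336.8] 1165 [ 491. -448.   30.]
side head 0.84 [293.7, 322.7] 402 [ 546. -316.   30.]
side head 0.58 [280.7, 261.1] 1008 [ 436. -200.   30.]
side vice 0.82 [205.0, 268.0] 2864 [604.  48.  10.]
side lever_grip 0.72 [227.9, 273.8] 175 [543. -89.  66.]
side lever_grip 0.48 [203.9, 266.7] 2880 [575.   3.  66.]
side jaw_pad 0.53 [194.2, 254.1] 85 [592. 113.  10.]
side hammer 0.97 [229.5, 343.4] 847 [ 738. -156.   10.]
side hammer 0.65 [213.6, 276.2] 711 [606.   3.  10.]
side chisel 0.68 [166.9, 174.3] 130 [432. 372.  10.]
side tin 0.6 [141.3, 238.2] 491 [682. 386.  10.]
```

View pics/scene.png

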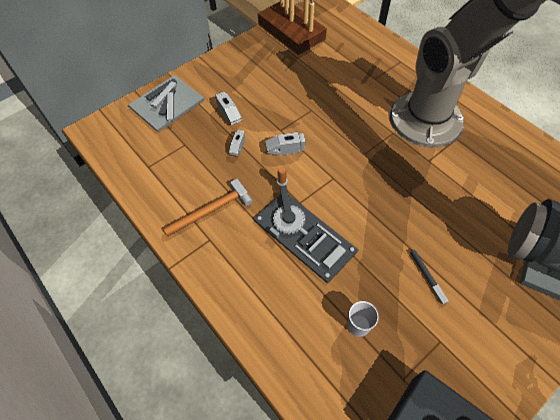

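View pics/side.png

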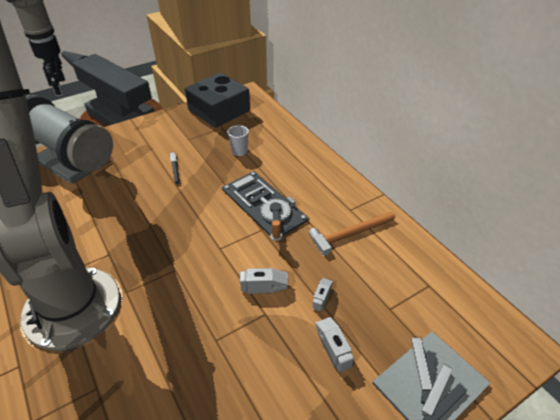

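The scene picture shows the vice around (305,235) and its wooden handle at (282,175). The three heads are at (228,107), (285,143) and the smallest at (237,142); the hammer is at (212,208), the tin at (362,320) and the chisel at (430,277). The side picture agrees. I'll move in with the wrist camera for precise poses.

```bash
cat >> h.py <<'E'
def move(pos,yaw=None):
    """shift & turn in tool axes to reach pos with tool down; yaw = world angle of tool y (mod pi)"""
    s=arm.state(); R=q2R(s["eef_rot"]); p=np.array(s["tcp_pos"])
    cy=np.arctan2(R[1,1],R[0,1])
    d=0 if yaw is None else (yaw-cy+np.pi/2)%np.pi-np.pi/2
    c,w=np.cos(cy+d),np.sin(cy+d)
    Rt=np.array([[w,c,0],[-c,w,0],[0,0,-1.]])
    return (R.T@(np.array(pos)-p)).round(1), Ro.from_matrix(R.T@Rt).as_rotvec().round(4), round(np.degrees(cy),1)
E
python3 - <<'E'
from h import *
m=arm.camera_model("wrist");print(np.array(m["mount"]).round(2),np.array(m["K"]).round(1))
print(q2R(arm.state()["eef_rot"]).round(3))
print(move((590,20,330)),move((560,-280,300)))
print(move((590,20,330),0),move((590,20,330),np.pi/2))
E
```

```text
[[   0.     -0.95   -0.3    77.01]
 [   1.      0.      0.     -1.08]
 [  -0.     -0.3     0.95 -122.08]
 [   0.      0.      0.      1.  ]] [[344.3   0.  276.6]
 [  0.  344.3 205.2]
 [  0.    0.    1. ]]
[[-0.955  0.297  0.   ]
 [ 0.297  0.955  0.   ]
 [ 0.     0.    -1.   ]]Traceback (most recent call last):
  File "<stdin>", line 4, in <module>
  File "h.py", line 23, in move
    return (R.T@(np.array(pos)-p)).round(1), Ro.from_matrix(R.T@Rt).as_rotvec().round(4), round(np.degrees(cy),1)
                                             ~~~~~~~~~~~~~~^^^^^^^^
  File "scipy/spatial/transform/_rotation.pyx", line 1143, in scipy.spatial.transform._rotation.Rotation.from_matrix
ValueError: Non-positive determinant (left-handed or null coordinate frame) in rotation matrix 0: [[-1.00000000e+00 -5.59282174e-10 -8.87987227e-06]
 [-1.18007695e-16  9.99999998e-01 -6.29831191e-05]
 [-8.87987229e-06  6.29831190e-05  9.99999998e-01]].
```

```bash
sed -i 's/Rt=np.array.*/Rt=np.array([[-w,c,0],[c,w,0],[0,0,-1.]])/' h.py
python3 - <<'E'
from h import *
print(move((540,50,330)),move((500,-260,300)))
E
```

```text
(array([-500.7, -466.8,  -79.7]), array([ 0.0001, -0.    ,  0.    ]), np.float64(72.7)) (array([-554.7, -774.7,  -49.7]), array([ 0.0001, -0.    ,  0.    ]), np.float64(72.7))
```

>>> arm_command(targets=[[[-62,-58,-10],[0,0,0],0],[[-125,-117,-20],[0,0,0],0],[[-167,-156,-27],[0,0,0],0],[[-209,-195,-33],[0,0,0],0],[[-250,-233,-40],[0,0,0],0],[[-292,-272,-46],[0,0,0],0],[[-334,-311,-53],[0,0,0],0],[[-376,-350,-60],[0,0,0],0]])

```text
time_s: 1.8
tcp_pos: [447.9, 211.5, 308.9]
eef_rot: [0.0, 0.15, 0.989, 0.0]
contact_force: [1.4, 0.7, 0.9]
width: 85.5
finger_force: 0.0
```

>>> arm_command(targets=[[[-42,-39,-7],[0,0,0],0],[[-84,-78,-14],[0,0,0],0],[[-125,-117,-20],[0,0,0],0],[[-125,-117,-20],[0,0,0],0],[[-125,-117,-20],[0,0,0],0],[[-125,-117,-20],[0,0,0],0]])

```text
time_s: 2.55
tcp_pos: [531.1, 66.1, 328.0]
eef_rot: [-0.0, 0.149, 0.989, 0.0]
contact_force: [-0.5, 0.4, 0.2]
width: 85.6
finger_force: 0.0
```

Run:
```python
from h import *
s=arm.state();print(s["tcp_pos"],s["joint_vel"].round(3),s["time_s"])
c=cam("wrist");a=arm.snapshot("wrist")
for th in("vice","lever_grip","jaw_pad"):
    for r in arm.cut_out("wrist",th):
        rr=r["pixel"];print(th,round(r["conf"],2),rr,r["pixels"].sum())
np.savez("w1.npz",K=c[0],R=c[1],t=c[2],a=a);save("w1.png",a)
save("w1.png",cv2.resize(a,(800,600),interpolation=cv2.INTER_CUBIC))
```

```text
[531.09306301  66.09875756 328.00587246] [-0.004  0.     0.001  0.001  0.001  0.003  0.003] 2.55
vice 0.66 [204.0, 287.3] 20953
lever_grip 0.78 [217.5, 148.2] 926
jaw_pad 0.64 [195.5, 323.5] 495
```

View pics/w1.png

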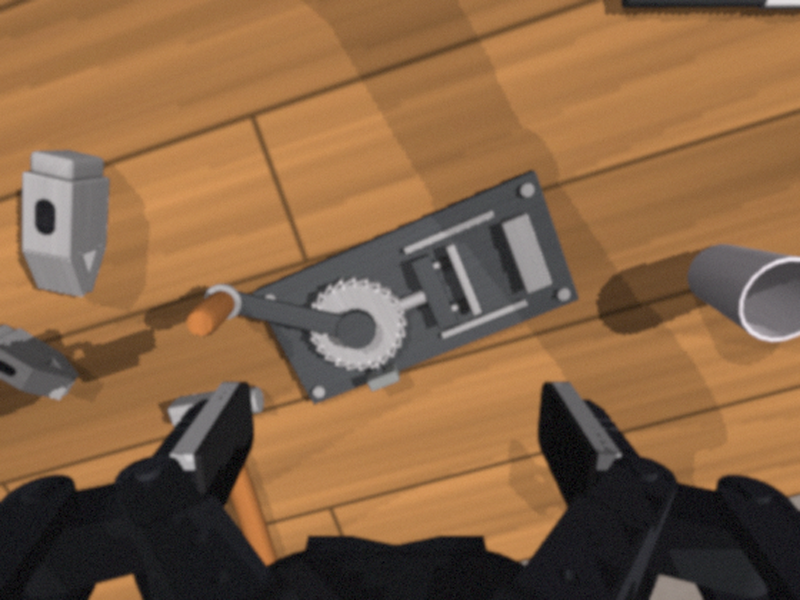

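The wrist picture (800×600) shows the bed's corners at (533,172), (578,298) and (316,402). The fixed-jaw face corners are at about (502,223) and (524,293), the pivot at (355,327), and the handle base at (222,302) with its top at (203,318). The tin is at the right, and the small head is half visible at the left edge, around (30,360).

Run:
```python
from h import *
from scipy.optimize import least_squares
d=np.load("w1.npz");c=(d["K"],d["R"],d["t"]);k=.7
L=np.array([[-65,125,12],[65,125,12],[65,-155,12],[-35,80,24],[35,80,24],[0,-75,38]],float)
P=np.array([[533,172],[578,298],[316,402],[502,223],[524,293],[355,327]])*k
def W(p,L): 
    r=Ro.from_euler("z",p[2]).as_matrix(); return L@r.T+[p[0],p[1],0]
s=least_squares(lambda p:(proj(c,W(p,L))-P).ravel(),[600,50,-.3],x_scale=[10,10,.1])
print(s.x,(proj(c,W(s.x,L))-P).round(1).tolist())
x=s.x;print("slot",W(x,np.array([[0,57,12.]])),"pivot",W(x,np.array([[0,-75,38.]])))
for b,z in(((222,302),38),((203,318),94)):
    h=ray(c,np.array(b)*k,z);v=Ro.from_euler("z",-x[2]).apply(h-[x[0],x[1],0])-[0,-75,0]
    print("handle",h,np.hypot(*v[:2]),np.degrees(np.arctan2(v[1],v[0])))
c2=cam("scene");im=arm.snapshot("scene")
for n in("scene","side"):
    cc=cam(n)
    arm.snapshot(n)
    for r in arm.cut_out(n,"head"):
        v,u=np.nonzero(r["pixels"]);pts=np.array([ray(cc,q,25)[:2] for q in zip(u,v)],np.float32)
        print(n,r["conf"],cv2.minAreaRect(pts))
```

```text
[5.94313455e+02 7.94009781e+01 1.10509015e-01] [[1.4, -2.8], [1.0, 0.8], [-3.2, 1.8], [-1.0, -0.2], [1.9, 0.1], [-0.4, 1.6]]
slot [[588.0272538  136.05328321  12.        ]] pivot [[602.58477157   4.85847128  38.        ]]
handle [543.68423903 -98.65892099  38.        ] 119.10131500885565 -125.97121527208846
handle [539.65026164 -92.46661598  94.        ] 115.90049676594084 -129.22011449715242
scene 0.74 ((490.8259582519531, -446.41680908203125), (152.76123046875, 59.12651824951172), 72.9200439453125)
scene 0.66 ((441.26568603515625, -203.840576171875), (83.98954010009766, 125.32574462890625), 65.65103912353516)
scene 0.51 ((551.095703125, -306.6214599609375), (95.59619903564453, 38.1097412109375), 38.59198760986328)
scene 0.18 ((528.872314453125, -119.04518127441406), (58.267478942871094, 27.040416717529297), 49.74557876586914)
side 0.87 ((444.97369384765625, -199.02247619628906), (83.37735748291016, 123.6957778930664), 61.637229919433594)
side 0.68 ((546.8890991210938, -313.30859375), (95.34878540039062, 31.709821701049805), 36.7139892578125)
```

Run:
```python
from h import *
print(move((540,-310,200),np.radians(127)),arm.state()["qpos"])
```

```text
(array([-119.3, -355.3,  128.2]), array([ 1.000e-04,  0.000e+00, -9.474e-01]), np.float64(72.7)) [-0.58045732  0.17788289  0.39784835  1.81264561 -0.07473047  1.16570958
  1.11045702]
```

>>> arm_command(targets=[[[-15,-44,10],[0,0,-0.12],0],[[-30,-89,25],[0,0,-0.24],0],[[-45,-133,40],[0,0,-0.36],0],[[-60,-178,60],[0,0,-0.48],0],[[-75,-222,80],[0,0,-0.6],0],[[-90,-266,95],[0,0,-0.72],0],[[-105,-311,115],[0,0,-0.84],0],[[-119,-355,128],[0,0,-0.95],0]])

```text
time_s: 4.0
tcp_pos: [539.6, -311.1, 199.1]
eef_rot: [-0.0, -0.32, 0.947, 0.0]
contact_force: [1.1, -0.7, -0.2]
width: 85.2
finger_force: 0.0
```

>>> arm_command(targets=[[[0,0,0],[0,0,0],0],[[0,0,0],[0,0,0],0],[[0,0,0],[0,0,0],0]])

```text
time_s: 4.38
tcp_pos: [540.6, -308.2, 200.5]
eef_rot: [0.0, -0.319, 0.948, 0.0]
contact_force: [-0.1, 0.2, 0.1]
width: 85.4
finger_force: 0.0
```

Run:
```python
from h import *
s=arm.state();print(s["tcp_pos"],s["joint_vel"].round(3),s["time_s"],s["qpos"].round(2))
c=cam("wrist");a=arm.snapshot("wrist")
for r in arm.cut_out("wrist","head"):
    v,u=np.nonzero(r["pixels"]);pts=np.array([ray(c,q,40)[:2] for q in zip(u,v)],np.float32)
    print(round(r["conf"],2),r["pixel"],cv2.minAreaRect(pts))
np.savez("w2.npz",K=c[0],R=c[1],t=c[2],a=a);save("w2.png",cv2.resize(a,(800,600),interpolation=cv2.INTER_CUBIC))
```

```text
[ 540.55766607 -308.20643974  200.54961734] [-0.005 -0.005  0.002  0.     0.001  0.001  0.002] 4.375 [ 0.14  0.46  0.38  1.76 -0.2   0.96  2.82]
0.96 [191.1, 270.1] ((544.6546630859375, -313.3975524902344), (83.50161743164062, 27.555492401123047), 36.090938568115234)
0.95 [49.6, 187.7] ((490.89215087890625, -433.6408996582031), (112.2284927368164, 43.37832260131836), 80.08869171142578)
0.86 [172.1, 448.9] ((439.2010803222656, -205.73355102539062), (57.39594268798828, 129.303955078125), 59.34371566772461)
```

View pics/w2.png

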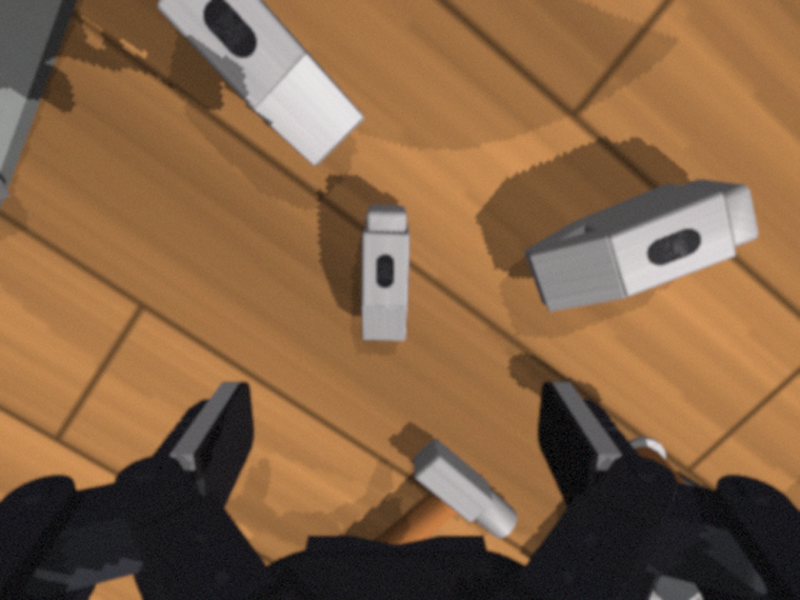

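The picture shows the small head at (385,272), standing free. Its measured size of 83.5×27.6 mm matches, with the face end at the top (385,210) and the wedge at the bottom (385,340). The hammer is near (465,490), close to the camera side.

Run:
```python
from h import *
d=np.load("w2.npz");c=(d["K"],d["R"],d["t"]);k=.7
g=lambda u,v,z=40:ray(c,np.array([u,v])*k,z)[:2]
a,b,e=g(386,233),g(385,306),g(385.5,271)
ax=(b-a)/np.linalg.norm(b-a);print(a,b,e,np.linalg.norm(b-a),np.degrees(np.arctan2(*ax[::-1])))
L=[g(364,233),g(363,300)];Rr=[g(409,233),g(407,300)]
for p,q in(L,Rr):print("edge",np.degrees(np.arctan2(*(q-p)[::-1])))
print("width",np.linalg.norm(L[0]-Rr[0]),np.linalg.norm(L[1]-Rr[1]),"mid",(L[0]+Rr[0])/2,(L[1]+Rr[1])/2)
print("origin est",a+31*ax,b-15*ax,"botend z20",g(385,340,20),"grip pt",a+23*ax)
print("hammer",g(465,490,20))
p=a+23*ax
print(move((*p,120),np.radians(126)),move((*p,25),np.radians(126)))
```

```text
[ 523.87815181 -327.95947925] [ 560.02585509 -301.52714541] [ 542.27049478 -314.49530396] 44.78085220282813 36.17544176034828
edge 35.334747893329514
edge 36.065667108414196
width 26.10179124669228 26.624372273763395 mid [ 523.70247488 -327.72865517] [ 556.95653783 -303.8330593 ]
origin est [ 548.90176674 -309.66142754] [ 547.91765432 -310.3810414 ] botend z20 [ 584.8927419  -283.33685638] grip pt [ 542.44405966 -314.3835054 ]
hammer [ 644.86170192 -164.39647622]
(array([ 2.1, -6. , 80.6]), array([-0.0001,  0.0008,  0.0219]), np.float64(127.3)) (array([  2.2,  -5.9, 175.6]), array([-0.0001,  0.0008,  0.0219]), np.float64(127.3))
```

>>> arm_command(targets=[[[-2,-6,40],[0,0,0.022],0],[[-2,-6,90],[0,0,0.022],0],[[-2,-6,130],[0,0,0.022],0],[[-2,-6,150],[0,0,0.022],0],[[-2,-6,160],[0,0,0.022],0],[[-2,-6,166.5],[0,0,0.022],0],[[-2,-6,166.5],[0,0,0.022],0],[[-2,-6,166.5],[0,0,0.022],0]])

```text
time_s: 5.48
tcp_pos: [545.6, -313.8, 34.7]
eef_rot: [0.001, -0.308, 0.951, -0.001]
contact_force: [-0.7, 0.8, 0.7]
width: 85.5
finger_force: 0.0
```

>>> arm_command(targets=[[[0,0,0],[0,0,0],255],[[0,0,0],[0,0,0],255],[[0,0,0],[0,0,0],255],[[0,0,0],[0,0,0],255],[[0,0,0],[0,0,0],255],[[0,0,0],[0,0,0],255]], grip_force=50)

```text
time_s: 6.22
tcp_pos: [545.1, -313.4, 34.0]
eef_rot: [0.0, -0.308, 0.951, -0.0]
contact_force: [-0.8, 0.8, 5.1]
width: 27.0
finger_force: 50.8
```

Run:
```python
from h import *
s=arm.state();print(s["tcp_pos"],s["contact_force"],s["width"],s["finger_force"],s["time_s"])
print(move((540,-315,120),None),move((588,136,120),1.681),move((588-65,136,280),1.681))
```

```text
[ 545.07339871 -313.44702804   33.98207725] [-0.80635197  0.76195161  5.11093427] 27.024386782378333 50.8066463470459 6.225
(array([  5. ,   1.7, -86. ]), array([-0.0001,  0.0002,  0.    ]), np.float64(125.9)) (array([-298.2,  339. ,  -86. ]), array([-1.000e-04,  2.000e-04,  5.159e-01]), np.float64(125.9)) (array([-245.5,  377.1, -246. ]), array([-1.000e-04,  2.000e-04,  5.159e-01]), np.float64(125.9))
```

Run:
```python
from h import *
print(move((525,105,220),1.681))
```

```text
(array([-229. ,  350.8, -186. ]), array([-1.000e-04,  2.000e-04,  5.159e-01]), np.float64(125.9))
```

>>> arm_command(targets=[[[0,0,-20],[0,0,0],255],[[0,0,-60],[0,0,0],255],[[0,0,-110],[0,0,0],255],[[0,0,-150],[0,0,0],255],[[0,0,-180],[0,0,0],255],[[0,0,-186],[0,0,0],255]])

```text
time_s: 6.98
tcp_pos: [545.5, -314.0, 222.1]
eef_rot: [0.001, -0.308, 0.951, -0.001]
contact_force: [-0.5, -0.4, -5.6]
width: 26.8
finger_force: 50.7
```

>>> arm_command(targets=[[[-20,30,0],[0,0,0.04],255],[[-50,77,0],[0,0,0.11],255],[[-82,125,0],[0,0,0.19],255],[[-115,175,0],[0,0,0.26],255],[[-147,225,0],[0,0,0.33],255],[[-180,275,0],[0,0,0.41],255],[[-210,322,0],[0,0,0.48],255],[[-229,351,0],[0,0,0.516],255]])

```text
time_s: 7.98
tcp_pos: [523.1, 108.5, 218.3]
eef_rot: [-0.001, -0.056, 0.998, 0.0]
contact_force: [0.5, -0.7, -4.4]
width: 27.1
finger_force: 50.8
```

>>> arm_command(targets=[[[0,0,0],[0,0,0],255],[[0,0,0],[0,0,0],255],[[0,0,0],[0,0,0],255],[[0,0,0],[0,0,0],255]])

```text
time_s: 8.48
tcp_pos: [524.9, 104.0, 219.6]
eef_rot: [-0.0, -0.054, 0.999, -0.0]
contact_force: [0.1, 0.3, -5.3]
width: 27.0
finger_force: 50.9
```

Run:
```python
from h import *
s=arm.state();print(s["tcp_pos"],s["joint_vel"].round(3),s["time_s"],s["qpos"].round(2))
c=cam("wrist");a=arm.snapshot("wrist")
np.savez("w3.npz",K=c[0],R=c[1],t=c[2],a=a);save("w3.png",cv2.resize(a,(800,600),interpolation=cv2.INTER_CUBIC))
```

```text
[524.8673258  103.99753441 219.62141404] [-0.003 -0.001 -0.006 -0.004  0.001 -0.    -0.002] 8.475 [-0.62  0.29  0.37  1.94 -0.13  0.93  1.49]
```

View pics/w3.png

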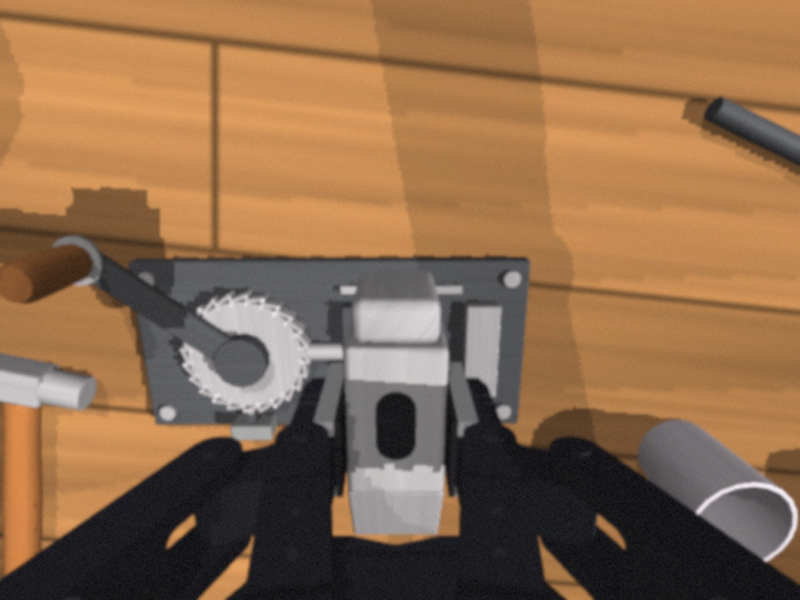

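The carried head sits straight in the fingers. The bed corners are at (131,259), (528,258), (517,421) and (153,423), the fixed-jaw face at about (468,306)–(465,396), and the handle base at (75,255).

Run:
```python
from h import *
from scipy.optimize import least_squares
d=np.load("w3.npz");c=(d["K"],d["R"],d["t"]);k=.7
L=np.array([[-65,-155,12],[-65,125,12],[65,125,12],[65,-155,12],[-35,80,24],[35,80,24],[0,-75,40]],float)
P=np.array([[131,259],[528,258],[517,421],[153,423],[468,306],[466,396],[241,360]])*k
def W(p,L): return L@Ro.from_euler("z",p[2]).as_matrix().T+[p[0],p[1],0]
s=least_squares(lambda p:(proj(c,W(p,L))-P).ravel(),[594,79,.11],x_scale=[10,10,.1],loss="soft_l1")
x=s.x;print(x,(proj(c,W(x,L))-P).round(1).tolist())
print("slot",W(x,np.array([[0,57,12.]])),"pivot",W(x,np.array([[0,-75,38.]])))
for b,z in(((75,254),38),((15,283),94)):
    h=ray(c,np.array(b)*k,z);v=Ro.from_euler("z",-x[2]).apply(h-[x[0],x[1],0])-[0,-75,0]
    print("handle",h,np.hypot(*v[:2]),np.degrees(np.arctan2(v[1],v[0])))
# head in hand, in tool coords
st=arm.state();R=q2R(st["eef_rot"]);p=st["tcp_pos"]
for u,v in((396,345),(394,466),(347,350),(446,350),(349,460),(442,460),(396,427)):
    w=ray(c,np.array([u,v])*k,p[2]+6);print((R.T@(w-p)).round(1))
print(np.degrees(np.arctan2(R[1,1],R[0,1])))
sl=W(x,np.array([[0,57,12.]]))[0]; xw=R[:,0]
print(move((sl[0],sl[1],90),x[2]+np.pi/2))
```

```text
[5.93633409e+02 8.05427580e+01 1.08955991e-01] [[-3.5, -0.8], [3.8, -0.2], [1.5, 1.6], [0.6, 0.2], [0.3, -0.9], [-1.3, 0.1], [-1.3, 1.2]]
slot [[587.43519853 137.20475747  12.        ]] pivot [[601.78895007   5.98749558  38.        ]]
handle [539.12091456 -98.65659514  38.        ] 121.97404804702879 -127.15877621855253
handle [541.53538472 -95.60373407  94.        ] 118.11549466240936 -126.91481754842722
[27.  -0.8 -6. ]
[-9.5 -1.4 -6. ]
[ 25.6 -13.4  -6. ]
[25.6 12.  -6. ]
[ -7.5 -13.8  -6. ]
[-7.5 11.9 -6. ]
[ 3.  -0.8 -6. ]
96.21879165410989
(array([-65.8,  26. , 129.7]), array([-0.0001, -0.0002, -0.0004]), np.float64(96.2))
```

>>> arm_command(targets=[[[-25,10,20],[0,0,0],255],[[-50,20,50],[0,0,0],255],[[-61.5,26.5,80],[0,0,0],255],[[-61.5,26.5,110],[0,0,0],255],[[-61.5,26.5,130],[0,0,0],255],[[-61.5,26.5,142],[0,0,0],255],[[-61.5,26.5,150],[0,0,0],255],[[-61.5,26.5,150],[0,0,0],255]])

```text
time_s: 9.52
tcp_pos: [583.1, 138.3, 69.8]
eef_rot: [0.0, -0.055, 0.998, 0.0]
contact_force: [-0.2, -1.2, -5.1]
width: 27.1
finger_force: 50.8
```

>>> arm_command(targets=[[[0,0,8],[0,0,0],255],[[0,0,14],[0,0,0],255],[[0,0,18],[0,0,0],255],[[0,0,21],[0,0,0],255],[[0,0,21],[0,0,0],255],[[0,0,21],[0,0,0],255]])

```text
time_s: 10.28
tcp_pos: [583.2, 138.3, 48.8]
eef_rot: [0.0, -0.055, 0.998, 0.0]
contact_force: [-0.3, 0.8, -5.7]
width: 27.0
finger_force: 51.0
```

Still free at z=48.8; the bed should be met near 46.

>>> arm_command(targets=[[[0,0,1],[0,0,0],255],[[0,0,2],[0,0,0],255],[[0,0,2.5],[0,0,0],255],[[0,0,2.5],[0,0,0],255],[[0,0,2.5],[0,0,0],255]])

```text
time_s: 10.9
tcp_pos: [583.1, 138.3, 46.2]
eef_rot: [0.0, -0.055, 0.998, -0.0]
contact_force: [0.3, 0.2, -5.2]
width: 27.0
finger_force: 51.0
```

>>> arm_command(targets=[[[0,0,0.5],[0,0,0],255],[[0,0,0.8],[0,0,0],255],[[0,0,0.8],[0,0,0],255]])

```text
time_s: 11.28
tcp_pos: [583.1, 138.3, 46.0]
eef_rot: [0.0, -0.055, 0.998, 0.0]
contact_force: [-3.7, -0.7, 4.1]
width: 27.3
finger_force: 52.2
```

>>> arm_command(targets=[[[0,0,0],[0,0,0],80],[[0,0,0],[0,0,0],80],[[0,0,0],[0,0,0],80],[[0,0,0],[0,0,0],80],[[0,0,-20],[0,0,0],80],[[0,0,-60],[0,0,0],80],[[0,0,-110],[0,0,0],80],[[0,0,-150],[0,0,0],80]])

```text
time_s: 12.28
tcp_pos: [583.6, 138.2, 198.9]
eef_rot: [0.001, -0.055, 0.998, 0.0]
contact_force: [1.0, 0.1, -0.6]
width: 58.3
finger_force: 0.0
```

Run:
```python
from h import *
s=arm.state();print(s["tcp_pos"],s["width"],s["time_s"])
print(move((525,40,260),1.681))
```

```text
[583.61437644 138.19320223 198.94448549] 58.348884196625356 12.275
(array([ 68.9, -91.1, -61.3]), array([ 0.0007,  0.0026, -0.0005]), np.float64(96.3))
```

>>> arm_command(targets=[[[30,-40,-30],[0,0,0],80],[[69,-91,-61],[0,0,0],80],[[69,-91,-61],[0,0,0],80],[[69,-91,-61],[0,0,0],80],[[69,-91,-61],[0,0,0],80],[[69,-91,-61],[0,0,0],80]])

```text
time_s: 13.02
tcp_pos: [524.6, 41.5, 255.7]
eef_rot: [-0.001, -0.056, 0.998, -0.0]
contact_force: [0.5, -0.3, 0.2]
width: 58.9
finger_force: 0.0
```

Run:
```python
from h import *
s=arm.state();print(s["tcp_pos"],s["joint_vel"].round(3),s["time_s"],s["qpos"].round(2))
c=cam("wrist");a=arm.snapshot("wrist")
np.savez("w4.npz",K=c[0],R=c[1],t=c[2],a=a);save("w4.png",cv2.resize(a,(800,600),interpolation=cv2.INTER_CUBIC))
```

```text
[524.5960449   41.49922556 255.71410201] [0.002 0.001 0.006 0.001 0.002 0.002 0.003] 13.025 [-0.55  0.23  0.41  1.92 -0.11  1.01  1.6 ]
```

View pics/w4.png

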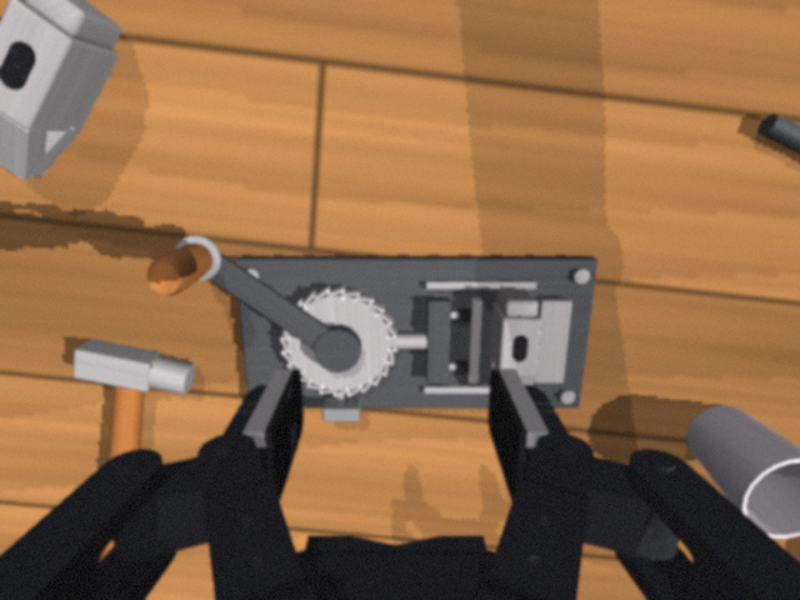

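The head stands in line between the jaws: its straight part is at (503–538, 317–383) and the eye at (520,348). The handle base is at (200,257), the handle top at about (172,268), and the hammer head at (130,368), about 100 px below the handle.

Run:
```python
from h import *
from scipy.optimize import least_squares
d=np.load("w4.npz");c=(d["K"],d["R"],d["t"]);k=.7
L=np.array([[-65,-155,12],[-65,125,12],[65,125,12],[65,-155,12],[0,-75,40]],float)
P=np.array([[236,258],[597,258],[579,408],[249,407],[338,347]])*k
def W(p,L): return L@Ro.from_euler("z",p[2]).as_matrix().T+[p[0],p[1],0]
s=least_squares(lambda p:(proj(c,W(p,L))-P).ravel(),[594,79,.11],x_scale=[10,10,.1],loss="soft_l1")
x=s.x;print(x,(proj(c,W(x,L))-P).round(1).tolist())
x=np.array([593.8,80.2,.109])
iv=lambda w:Ro.from_euler("z",-x[2]).apply(w-[x[0],x[1],0])
for n,u,v,z in(("eye",520,348,52),("tl",503,317,52),("tr",538,317,52),("br",537,383,47),("jawL",545,300,24),("jawLb",543,383,24)):
    print(n,iv(ray(c,np.array([u,v])*k,z)).round(1))
piv=W(x,np.array([[0,-75,0.]]))[0];print(piv)
for b,z in(((201,257),38),((170,270),94)):
    h=ray(c,np.array(b)*k,z);v=iv(h)-[0,-75,0]
    print("handle",h,np.hypot(*v[:2]),np.degrees(np.arctan2(v[1],v[0])))
print("hammer",[ray(c,np.array(b)*k,20).round() for b in((75,380),(195,370),(155,345))])
```

```text
[5.94205534e+02 8.04979555e+01 1.08878008e-01] [[-1.6, -1.2], [2.9, -0.2], [1.5, 0.3], [-0.5, 0.2], [-0.5, 2.3]]
eye [-7.1 58.3 52. ]
tl [-30.8  44.4  52. ]
tr [-30.9  69.1  52. ]
br [23.4 74.6 47. ]
jawL [-34.4  81.8  24. ]
jawLb [35.5 86.8 24. ]
[601.95882175   5.64509656   0.        ]
handle [542.51668579 -95.63155392  38.        ] 117.43222495995064 -126.65512011107741
handle [536.99832023 -92.99626824  94.        ] 118.11005717238837 -129.6122355530495
hammer [array([ 661., -204.,   20.]), array([ 642., -108.,   20.]), array([ 623., -139.,   20.])]
```

Run:
```python
from h import *
s=arm.state();R=q2R(s["eef_rot"]);p=s["tcp_pos"]
print(R.T@(np.array([540.5,-97,160])-p), np.degrees(np.arctan2(R[1,1],R[0,1])))
```

```text
[  -0.51386574 -139.15557246   95.77915926] 96.40984767364014
```

>>> arm_command(targets=[[[0,-17,0],[0,0,0.18],60],[[0,-35,10],[0,0,0.36],30],[[0,-52,20],[0,0,0.54],0],[[0,-70,35],[0,0,0.72],0],[[0,-87,50],[0,0,0.9],0],[[0,-105,65],[0,0,1.08],0],[[0,-122,80],[0,0,1.26],0],[[-0.5,-139,96],[0,0,1.44],0]])

```text
time_s: 14.08
tcp_pos: [540.6, -97.8, 159.5]
eef_rot: [-0.0, 0.619, 0.785, -0.0]
contact_force: [0.3, -0.2, -0.2]
width: 85.6
finger_force: 0.0
```

>>> arm_command(targets=[[[0,0,0],[0,0,0.18],0],[[0,0,0],[0,0,0.36],0],[[0,0,0],[0,0,0.4],0],[[0,0,0],[0,0,0.4],0],[[0,0,0],[0,0,0.4],0]])

```text
time_s: 14.7
tcp_pos: [540.3, -97.7, 160.4]
eef_rot: [-0.0, 0.76, 0.65, 0.0]
contact_force: [0.9, -0.2, -0.0]
width: 85.6
finger_force: 0.0
```

Run:
```python
from h import *
s=arm.state();print(s["tcp_pos"],s["width"],s["time_s"],s["qpos"].round(2))
print(move((540.5,-97,64),np.radians(-9)))
c=cam("wrist");a=arm.snapshot("wrist");np.savez("w5.npz",K=c[0],R=c[1],t=c[2],a=a)
save("w5.png",cv2.resize(a,(800,600),interpolation=cv2.INTER_CUBIC))
```

```text
[540.33270792 -97.70307857 160.42340186] 85.60591340751712 14.7 [-0.54  0.49  0.8   1.98 -0.46  0.86  0.35]
(array([ 0.7,  0.1, 96.4]), array([-0.    , -0.0001,  0.0004]), np.float64(-9.0))
```

View pics/w5.png

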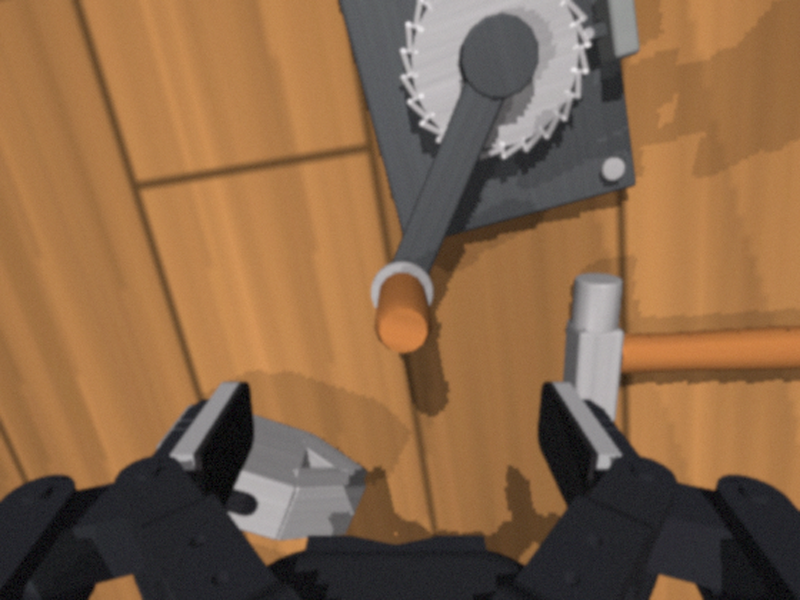

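The handle top is at (402,332), centred between the open fingers. The hammer's head end at (597,280) lies under the end of the sweep, but it's low, so I'll grip high on the handle.

>>> arm_command(targets=[[[0.7,0,25],[0,0,0],0],[[0.7,0,50],[0,0,0],0],[[0.7,0,70],[0,0,0],0],[[0.7,0,84],[0,0,0],0],[[0.7,0,90],[0,0,0],0],[[0.7,0,90],[0,0,0],0],[[0.7,0,90],[0,0,0],0]])

```text
time_s: 15.62
tcp_pos: [540.8, -97.3, 71.0]
eef_rot: [0.0, 0.761, 0.649, 0.0]
contact_force: [-0.4, 0.4, -0.5]
width: 85.6
finger_force: 0.0
```

>>> arm_command(targets=[[[0,0,0],[0,0,0],255],[[0,0,0],[0,0,0],255],[[0,0,0],[0,0,0],255],[[0,0,0],[0,0,0],255],[[0,0,0],[0,0,0],255],[[0,0,0],[0,0,0],255]], grip_force=50)

```text
time_s: 16.38
tcp_pos: [541.0, -97.0, 71.0]
eef_rot: [0.0, 0.761, 0.649, 0.001]
contact_force: [-0.2, 1.0, 5.6]
width: 23.0
finger_force: 48.9
```

```bash
cat > lev.py <<'E'
from h import *
import sys
piv=np.array([602,5.6]); s=arm.state();p=s["tcp_pos"];R=q2R(s["eef_rot"])
v=p[:2]-piv;a=np.arctan2(v[1],v[0]);th=a-np.radians(-130)-.109;f=s["contact_force"]
t=np.array([-np.sin(a),np.cos(a)])
print("r",np.hypot(*v).round(1),"theta",th.round(3),"Ftan",(f[:2]@t).round(1),"F",f.round(1),"p",p.round(1),s["width"],s["finger_force"],s["time_s"])
for q in map(float,sys.argv[1:]):
    A=q+np.radians(-130)+.109; w=np.array([*(piv+120*np.array([np.cos(A),np.sin(A)])),p[2]]);print(q,(R.T@(w-p)).round(1))
E
python3 lev.py .1 .15 .2 .25 .3 .35 .4
```

```text
r 119.4 theta 0.053 Ftan -0.7 F [-0.2  1.   5.6] p [541. -97.  71.] 23.015669189730918 48.87089967727661 16.375
0.1 [-2.6  5.1  0. ]
0.15 [-4.4 10.8  0. ]
0.2 [-5.9 16.6  0. ]
0.25 [-7.1 22.5  0. ]
0.3 [-8.  28.4  0. ]
0.35 [-8.7 34.4  0. ]
0.4 [-9.  40.4  0. ]
```

>>> arm_command(targets=[[[-1.3,2.6,0],[0,0,0],255],[[-2.6,5.1,0],[0,0,0],255],[[-3.5,8,0],[0,0,0],255],[[-4.4,10.8,0],[0,0,0],255],[[-4.9,12.7,0],[0,0,0],255],[[-5.3,14.6,0],[0,0,0],255]])

```text
time_s: 17.12
tcp_pos: [551.3, -102.9, 70.6]
eef_rot: [-0.004, 0.761, 0.649, -0.001]
contact_force: [-11.2, 6.4, 18.3]
width: 23.4
finger_force: 50.3
```

```bash
python3 lev.py .2 .22 .24 .26 .28 .3
```

```text
r 119.7 theta 0.152 Ftan -12.9 F [-11.2   6.4  18.3] p [ 551.3 -102.9   70.6] 23.393546549215397 50.28304159641266 17.125
0.2 [-1.7  5.5 -0. ]
0.22 [-2.2  7.9 -0.1]
0.24 [-2.7 10.2 -0.1]
0.26 [-3.1 12.6 -0.1]
0.28 [-3.5 14.9 -0.1]
0.3 [-3.9 17.3 -0.1]
```

>>> arm_command(targets=[[[-0.6,2,0],[0,0,0],255],[[-0.9,3.4,0],[0,0,0],255],[[-1.2,4.9,0],[0,0,0],255],[[-1.2,4.9,0],[0,0,0],255]])

```text
time_s: 17.62
tcp_pos: [560.1, -106.6, 71.1]
eef_rot: [0.001, 0.761, 0.649, 0.001]
contact_force: [4.3, 0.4, 3.7]
width: 23.1
finger_force: 48.8
```

```bash
python3 lev.py
```

```text
r 119.8 theta 0.232 Ftan 3.9 F [4.3 0.4 3.7] p [ 560.1 -106.6   71.1] 23.131379044152293 48.77400577068329 17.625
```

>>> arm_command(targets=[[[-0.3,1.5,0],[0,0,0],255],[[-0.6,3,0],[0,0,0],255],[[-0.6,3,0],[0,0,0],255]])

```text
time_s: 18.0
tcp_pos: [561.8, -107.3, 70.9]
eef_rot: [-0.0, 0.761, 0.649, 0.0]
contact_force: [0.3, 2.4, 8.8]
width: 23.1
finger_force: 49.4
```

```bash
python3 lev.py
python3 - <<'E'
import numpy as np
# command table rel. to grip pose (541,-97), tool axes from tool-y=-9deg
y=np.radians(-9);ex=np.array([-np.sin(y),np.cos(y)]);ey=np.array([np.cos(y),np.sin(y)])
for q in np.arange(.2,.96,.05):
    A=q+np.radians(-130)+.109;w=np.array([602,5.6])+119.5*np.array([np.cos(A),np.sin(A)])-[541,-97]
    print(round(q,2),(w@ex).round(1),(w@ey).round(1))
E
```

```text
r 119.9 theta 0.247 Ftan -0.5 F [0.3 2.4 8.8] p [ 561.8 -107.3   70.9] 23.08156032598046 49.38671350479126 18.0
0.2 -5.4 16.7
0.25 -6.6 22.6
0.3 -7.6 28.5
0.35 -8.2 34.4
0.4 -8.6 40.4
0.45 -8.6 46.3
0.5 -8.3 52.3
0.55 -7.8 58.3
0.6 -6.9 64.2
0.65 -5.8 70.0
0.7 -4.4 75.8
0.75 -2.6 81.6
0.8 -0.6 87.2
0.85 1.7 92.7
0.9 4.2 98.1
0.95 7.1 103.4
```

First click was felt: the push fell from 13 N to about 0 near 0.22. On to the second.

>>> arm_command(targets=[[[-0.4,3,0],[0,0,0],255],[[-0.7,6,0],[0,0,0],255],[[-1,9,0],[0,0,0],255],[[-1.2,12,0],[0,0,0],255],[[-1.4,15,0],[0,0,0],255],[[-1.5,18,0],[0,0,0],255],[[-1.5,21,0],[0,0,0],255],[[-1.5,23.8,0],[0,0,0],255]])

```text
time_s: 19.0
tcp_pos: [580.8, -113.0, 70.6]
eef_rot: [-0.004, 0.761, 0.648, -0.002]
contact_force: [-12.3, 3.1, 20.8]
width: 23.5
finger_force: 50.7
```

```bash
python3 lev.py
```

```text
r 120.5 theta 0.412 Ftan -12.7 F [-12.3   3.1  20.8] p [ 580.8 -113.    70.6] 23.5072445737691 50.700082182884216 19.0
```

>>> arm_command(targets=[[[0,1.5,0],[0,0,0],255],[[0.1,3,0],[0,0,0],255],[[0.2,4.5,0],[0,0,0],255],[[0.3,6,0],[0,0,0],255],[[0.3,6,0],[0,0,0],255]])

```text
time_s: 19.62
tcp_pos: [591.2, -114.3, 71.0]
eef_rot: [0.001, 0.761, 0.649, 0.0]
contact_force: [1.1, -0.7, 7.4]
width: 23.1
finger_force: 49.2
```

```bash
python3 lev.py
```

```text
r 120.4 theta 0.499 Ftan 1.2 F [ 1.1 -0.7  7.4] p [ 591.2 -114.3   71. ] 23.055231646142865 49.16238784790039 19.625
```

Second click felt. Now the third.

>>> arm_command(targets=[[[0.2,3,0],[0,0,0],255],[[0.5,6,0],[0,0,0],255],[[0.9,9,0],[0,0,0],255],[[1.3,12,0],[0,0,0],255],[[1.9,15,0],[0,0,0],255],[[2.5,18,0],[0,0,0],255],[[3.2,21,0],[0,0,0],255],[[3.9,23.5,0],[0,0,0],255]])

```text
time_s: 20.62
tcp_pos: [610.3, -115.2, 70.7]
eef_rot: [-0.003, 0.762, 0.648, -0.003]
contact_force: [-12.5, -0.5, 17.9]
width: 23.4
finger_force: 50.5
```

```bash
python3 lev.py
```

```text
r 121.1 theta 0.658 Ftan -12.5 F [-12.5  -0.5  17.9] p [ 610.3 -115.2   70.7] 23.442287279168244 50.49472510814667 20.625
```

>>> arm_command(targets=[[[0.4,1.5,0],[0,0,0],255],[[0.8,3,0],[0,0,0],255],[[1.3,4.5,0],[0,0,0],255],[[1.8,5.8,0],[0,0,0],255],[[1.8,5.8,0],[0,0,0],255]])

```text
time_s: 21.25
tcp_pos: [620.7, -113.9, 71.1]
eef_rot: [0.001, 0.761, 0.648, -0.0]
contact_force: [2.3, -1.7, 5.7]
width: 23.1
finger_force: 49.1
```

```bash
python3 lev.py
```

```text
r 121.0 theta 0.744 Ftan 2.0 F [ 2.3 -1.7  5.7] p [ 620.7 -113.9   71.1] 23.135489756609108 49.0859180688858 21.25
```

>>> arm_command(targets=[[[0.6,2,0],[0,0,0],255],[[1.3,4,0],[0,0,0],255],[[2.1,6,0],[0,0,0],255],[[2.7,7.4,0],[0,0,0],255],[[2.7,7.4,0],[0,0,0],255],[[2.7,7.4,0],[0,0,0],255]])

```text
time_s: 22.0
tcp_pos: [625.6, -113.4, 70.9]
eef_rot: [-0.001, 0.762, 0.648, -0.002]
contact_force: [-8.0, -2.8, 13.8]
width: 23.1
finger_force: 49.9
```

```bash
python3 lev.py
python3 - <<'E'
from h import *
a=arm.snapshot("side");b=arm.snapshot("scene")
A=cv2.resize(a[130:270,190:370],(540,420),interpolation=cv2.INTER_CUBIC)
B=cv2.resize(b[150:290,230:320+0],(260,420),interpolation=cv2.INTER_CUBIC) if 0 else cv2.resize(b[170:290,230:370],(490,420),interpolation=cv2.INTER_CUBIC)
save("end.png",cv2.resize(np.hstack([A,B]),(800,326)))
E
```

```text
r 121.3 theta 0.785 Ftan -8.4 F [-8.  -2.8 13.8] p [ 625.6 -113.4   70.9] 23.123074533480118 49.928686022758484 22.0
```

View pics/end.png

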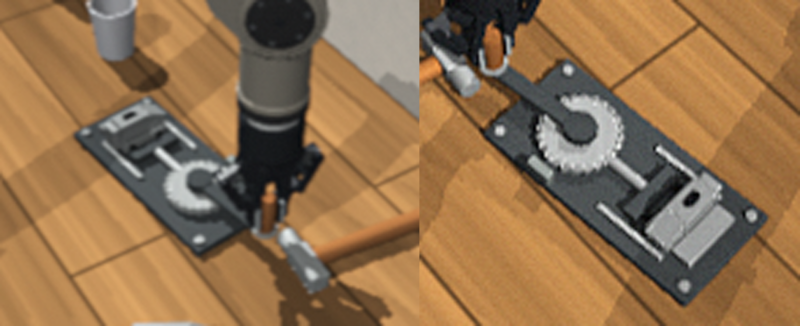

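The head is pinched in line between pad and fixed jaw, seen at (690,200) in the right crop. The handle is still gripped, the hammer is clear, and after the third click the push has risen again to 8 N. Handing in.

```bash
python3 -c "
from plant import arm
print(arm.finish_job())"
```

```text
the job is handed in; nothing more can be done
None
```

I set the smallest hammer head in the vice, drew the lever on three clicks to about 0.79 rad, and handed the job in at about 22 s with the handle still gripped; no verdict came back.

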